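Stand the fallen kitchen-roll holder back up beside the bread bin

ROBOT

A 7-joint arm with a two-finger parallel gripper is mounted at the origin on the work surface. World frame = base frame: x ahead of the robot, y to its left, z up, the work surface at z = 0. Lengths are in m, angles in rad, forces in N, time in s.
With the tool pointing down it reaches from about 0.4 to 0.85 m from the base axis. Payload 4.5 kg.
Tool frame: the origin (TCP) lies at the very end of the fingers, on their centre line; the grasp point (between the pads) lies 19 mm behind it (grip_depth is the distance from the TCP to the grasp point, in m); z points along the fingers, y is the direction in which the jaws open and shut (so a half turn about z gives the same grasp; the last joint's range is limited). The gripper opens to 88 mm and grips with 3 to 60 N. Pads are 18 mm wide; open, the fingers measure 123 mm over their backs; the gripper's body (75 mm by 187 mm) begins 45 mm behind the grasp point.
Start: joints at [1.269, 0.689, -0.195, 1.565, 0.157, 0.902, -0.215], TCP at [0.206, -0.59, 0.239] pointing down, gripper open.
Joint ranges: [-3.01, 3.01], [-0.46, 2.08], [-1.47, 1.51], [0.13, 2.56], [-1, 4.14], [0.04, 2.09], [-2.66, 2.66]. Speed limits (rad/s): [2.57, 2.57, 3.14, 3.14, 3.14, 3.14, 3.14].

INTERFACE

Orientations are given as [roll, pitch, yaw] about the fixed x, y, z axes, in that order (R = Rz(yaw) Ry(pitch) Rx(roll)).
In Python, from workcell import get_state, read_camera, calibration, sign_off, recognise, pinpoint, grip_depth gives the robot as it stands. The module is installed in compiled form; this text tells all that it offers.
- The arm moves only by the tool jog_arm, never from a script. Its argument "targets" is a list that holds one entry, the list of rows, each a list of 7 numbers: the shift along the tool's x, y, z in mm, then the turn, a rotation vector about the tool's x, y, z in rad, then the finger opening in mm, from 0 to 88.1. In form: [[[dx, dy, dz, ax, ay, az, hand], ...]]. A call has 1 to 20 rows; each row shifts and turns the commanded pose from where the row before left it, along the tool's axes as they then stand; what a row does not reach is not made up. A row lasts 1/10 s, in which the tool goes at most 50 mm and 8.59 degrees, less where a joint would pass 70% of its speed; a pose out of reach is approached as far as the arm can. A call is refused whole if a number of a shift passes 50 or a number of a turn 0.15, either way. A call with a gripper value outside its range is refused whole. The fingers move at their own pace and stop on an object; the grip force is fixed at half the most. Time passes only in rows, so rows that do not move let the fingers close. It gives the time, the measured TCP pose, the force and the opening at its end, in the units of the state.
- get_state(): the state, without advancing time (a new reading comes with each control period).
- read_camera(name): name is "side" or "top"; returns the picture (384x512x3 uint8, blue, green, red); there is no depth.
- calibration(name): a dict with "K" (3x3 intrinsics, pixels), "dist_coeffs" ([k1, k2, p1, p2, k3] as OpenCV has them; the pictures are not rectified), "R" (3x3) and "t" (3): a world point X has camera coordinates R X + t. Camera axes: x right, y down, z forward; pixel columns grow to the right and rows downward; lengths in m; the calibration is good to about 2 mm. A picture is of the moment at which its call begins. calibration takes no time and is no camera call.
- sign_off(): hands the job in, once; it reports no verdict.
Trained networks look in the newest picture that a camera, given by its name, has taken for a name from the list of things; names that differ only in an ending like _2 or _b are one class to them, and where a whole thing is asked for, a point or a joint stands for the part that bears it (a point fixed in the world has none). Each returns a list of dicts, best first, with "conf" (0 to 1); they miss things now and then, are a little off and sometimes report something else, mostly with a low value. They report only what shows in the picture. A call takes as long as a camera call.
- recognise(camera, name): "xy" ([column, row] in pixels, amid what is visible of it).
- pinpoint(camera, name): "xy" ([column, row] in pixels: a listed point, or the origin of a listed thing).
The state is a dict: "time": time; "joint_pos": joint angles; "joint_velocities": joint speeds; "joint_efforts": joint torques, N m; "position": TCP position; "ee_rot": TCP orientation; "force": force on the tool from outside, world axes, zero at the start; "moment": the same for the moment, N m; "finger_gap": finger opening in m.
Only numpy, scipy, OpenCV 4.12 (cv2) and the standard library are available. Lean on these libraries where they do the work, as an engineer would, in place of code of your own. Each camera call takes 0.05 s, during which the arm holds its last target.

TASK

The kitchen-roll holder has been knocked over: stand it back on its marble foot by pushing the upper edge of the foot over, away from the post, then push it gently along the worktop until one side of its foot sits flush against the long flat side of the bread bin. Only push it with the fingers, never take the post between them, and never lift or carry it, and leave everything else on the worktop as it is.

Things in the scene. Friction and masses are not known exactly. Their poses are not given: they have to be found in the camera images.
- holder: Knocked-over empty kitchen-roll holder, 0.8 kg: square marble foot plate 140 x 140 x 14 mm, steel post 12 mm thick from its middle, ball knob 28 mm; 284 mm tall. Origin: centre of the plate's underside; z: along the post towards the knob (up when it stands); x, y: along the plate's sides. At the start y points up and z to world -y (within 0.45 rad) and 12 degrees down.
- holder_upper_edge (a point): Middle of the foot plate's edge that is uppermost at the start (140 mm above the worktop), on the post's side of the plate; holder frame (0, 70, 14) mm, same axes. The plate stands on its opposite edge, leaning 12 degrees towards the post. Pushed from the post's side, away from the post, it pivots on the lower edge and after about 30 degrees falls onto its foot by itself.
- holder_knob (a point): Centre of the ball knob, holder frame (0, 0, 270) mm, same axes; it rests on the worktop at the start. The holder is bottom-heavy (centre of mass about 22 mm above the underside), so once standing it slides upright when pushed low, at the foot plate's edge.
- bread_bin: The fixed wooden bread bin, a box 360 mm along its x axis, 200 mm along its y axis and 180 mm high, on the robot's left, turned up to 0.2 rad. Origin: centre of its underside. It does not give way: stop pushing when the foot meets it.
- bin_face (a point): Middle of the lower edge of the bread bin's long flat side that faces the holder, at worktop height. Site x axis: along that flat side; y axis: into the bin, away from the holder; z up.
- mug: Bystander to leave alone: white mug, 80 mm across and 85 mm high, handle at its side. Origin: centre of its underside.
- salt_jar: Bystander to leave alone: small glass salt jar with a steel cap, 48 mm across and 85 mm high. Origin: centre of its underside.
- bowl: Bystander to leave alone: small blue bowl, 110 mm across and 50 mm high. Origin: centre of its underside.
- oil_bottle: Bystander to leave alone: green glass oil bottle, 60 mm across and 200 mm high. Origin: centre of its underside.
- spice_tin: Bystander to leave alone: steel spice tin with a paper band, 54 mm across and 75 mm high. Origin: centre of its underside.
- spatula: Bystander to leave alone: black spatula lying flat. Origin: middle of its length, underside.
- cup: Bystander to leave alone: small white cup, 64 mm across and 55 mm high. Origin: centre of its underside.

How it is judged:
By the outcome, as a careful person would: the job done as asked, in the order asked, and still so for the second after the job is handed in, with the robot touching nothing.
It also fails if it takes over 64 s, if anything falls off the work surface, if the arm or the gripper's body presses on something with over 40 N, if the wrist force passes 120 N, or if a joint passes its speed limit or range.

## Working session

There is one attempt and no reset: what is moved stays moved. The work goes in short steps, Python scripts to look and compute and a tool call to move; the robot and the scene stay as the last step left them, time stands still between calls to the robot, and variables do not carry over. Pictures are saved under pics/ and viewed, and the job is handed in when it is done.

Besides the shell and the picture viewer there is one more tool, called after "Call:" as name(argument=value, ...), one argument or row to a line, values as JSON. jog_arm: Moves the arm, as the interface text tells. Its arguments: {"type":"object","properties":{"targets":{"type":"array","items":{"type":"array","items":{"type":"array","items":{"type":"number"}}}}},"required":["targets"]}

```bash
mkdir -p pics; python3 - <<'E'
from workcell import *
import cv2
s=get_state()
for k in s: print(k,s[k])
for c in ("side","top"):
    im=read_camera(c); cv2.imwrite(f"pics/a_{c}.png",im)
    k=calibration(c); print(c,k)
    for n in ("holder_upper_edge","holder_knob","holder","bin_face","bread_bin","mug","salt_jar","bowl","oil_bottle","spice_tin","spatula","cup"):
        print(n,[(r['xy'],round(r['conf'],2)) for r in pinpoint(c,n)][:2])
print(grip_depth if not callable(grip_depth) else grip_depth(), get_state()['time'])
E
```

```text
time 0.0
joint_pos [ 1.26877339  0.68997075 -0.19451861  1.56637433  0.15728447  0.90249489
 -0.21512902]
joint_velocities [-2.23390718e-03  1.27572634e-03 -4.57380925e-04  6.86304040e-05
 -6.19781152e-04  1.66248989e-03 -1.14421003e-03]
joint_efforts [-5.04517611e-04 -5.27566588e+01 -1.26738299e+00 -1.53434247e+01
 -5.27245249e-02  6.48761401e-03  2.02627421e-04]
position [ 0.20571064 -0.58948874  0.23791034]
ee_rot [-3.13973981e+00  1.22229955e-04  3.35876097e-01]
force [0.5037265  0.70452533 0.33197185]
moment [ 0.00239768  0.04593056 -0.03297176]
finger_gap 0.08824396281305312
side {'K': array([[390.494121  ,   0.        , 252.41723304],
       [  0.        , 390.494121  , 191.42323054],
       [  0.        ,   0.        ,   1.        ]]), 'dist_coeffs': array([0.02561478, 0.        , 0.        , 0.        , 0.        ]), 'R': array([[ 0.98730993, -0.1578136 , -0.01771928],
       [-0.1243667 , -0.69898879, -0.70423547],
       [ 0.09875236,  0.69750236, -0.70974533]]), 't': array([-0.55998209,  0.11596369,  1.15608057])}
holder_upper_edge [([246.1, 197.3], 0.75), ([279.1, 363.8]
[... 583 characters left out ...]
 ,  0.        ,  0.        ,  0.        ]), 'R': array([[-9.48969730e-04, -9.99973980e-01, -7.15109924e-03],
       [-9.86515785e-01,  2.10652430e-03, -1.63652585e-01],
       [ 1.63663390e-01,  6.89937093e-03, -9.86492115e-01]]), 't': array([-0.00330103,  0.55643347,  1.20263207])}
holder_upper_edge [([288.1, 187.2], 0.9)]
holder_knob [([357.4, 198.9], 0.83)]
holder [([273.2, 187.5], 0.95)]
bin_face [([144.8, 172.2], 0.75)]
bread_bin []
mug [([313.7, 126.0], 0.6)]
salt_jar [([218.1, 124.3], 0.65)]
bowl [([352.0, 261.1], 0.79), ([359.5, 202.1], 0.22)]
oil_bottle [([407.8, 189.3], 0.96)]
spice_tin [([177.9, 267.6], 0.87)]
spatula [([253.5, 248.9], 0.6)]
cup [([416.9, 235.1], 0.57)]
0.0187 1.3
```

```bash
cat > h.py <<'E'
import numpy as np,cv2
from workcell import *
def onplane(c,xy,z):
    k=calibration(c); p=cv2.undistortPoints(np.array([[xy]],float),k["K"],k["dist_coeffs"])[0,0]
    d=k["R"].T@np.array([p[0],p[1],1]); o=-k["R"].T@k["t"]
    return o+d*(z-o[2])/d[2]
def proj(c,P):
    k=calibration(c); r,_=cv2.Rodrigues(k["R"]); return cv2.projectPoints(np.atleast_2d(np.array(P,float)),r,k["t"],k["K"],k["dist_coeffs"])[0][:,0]
E
python3 - <<'E'
from h import *
T=lambda xy,z=0: print(np.round(onplane("top",xy,z),3))
for n,xy,z in [("upper",(288.1,187.2),.14),("knob",(357.4,198.9),.014),("bin",(144.8,172.2),0),("mug",(313.7,126),0),("salt",(218.1,124.3),0),("bowl",(352,261.1),0),("oil",(407.8,189.3),0),("tin",(177.9,267.6),0),("spat",(253.5,248.9),0),("cup",(416.9,235.1),0)]:
    print(n); T(xy,z)
S=lambda xy,z=0: print(np.round(onplane("side",xy,z),3))
S((246.1,197.3),.14);S((246.7,139.2))
E
```

```text
upper
[ 0.537 -0.09   0.14 ]
knob
[ 0.52  -0.312  0.014]
bin
[0.609 0.351 0.   ]
mug
[ 0.757 -0.185  0.   ]
salt
[0.764 0.121 0.   ]
bowl
[ 0.332 -0.292  0.   ]
oil
[ 0.552 -0.477  0.   ]
tin
[0.313 0.237 0.   ]
spat
[0.37  0.008 0.   ]
cup
[ 0.409 -0.498  0.   ]
[ 0.538 -0.093  0.14 ]
[0.599 0.337 0.   ]
```

View pics/a_top.png

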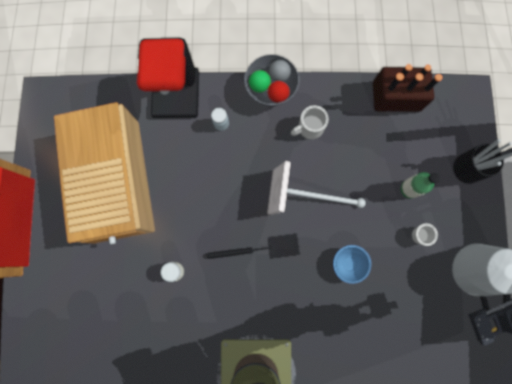

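View pics/a_side.png

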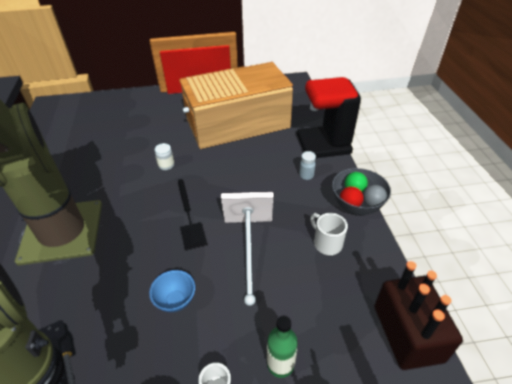

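Top view: plate at (280,188), post running to the knob at about (361,203), bin's right face from about (135,107) to (153,232). The side view shows the bin's lower edge from about (205,143) to (292,118). Next I'll enlarge these areas to refine the poses.

```bash
python3 - <<'E'
from h import *
a=cv2.imread("pics/a_top.png"); b=cv2.imread("pics/a_side.png")
c1=cv2.resize(a[150:225,255:375],None,fx=6,fy=6,interpolation=cv2.INTER_CUBIC)
c2=cv2.resize(a[90:250,40:170],None,fx=3.6,fy=3.6,interpolation=cv2.INTER_CUBIC)
c3=cv2.resize(b[60:155,175:300],None,fx=6,fy=6,interpolation=cv2.INTER_CUBIC)
c4=cv2.resize(b[180:310,210:290],None,fx=4.5,fy=4.5,interpolation=cv2.INTER_CUBIC)
for i,c in enumerate((c1,c2,c3,c4)): cv2.imwrite(f"pics/c{i}.png",c)
E
```

```text
(no output)
```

View pics/c0.png

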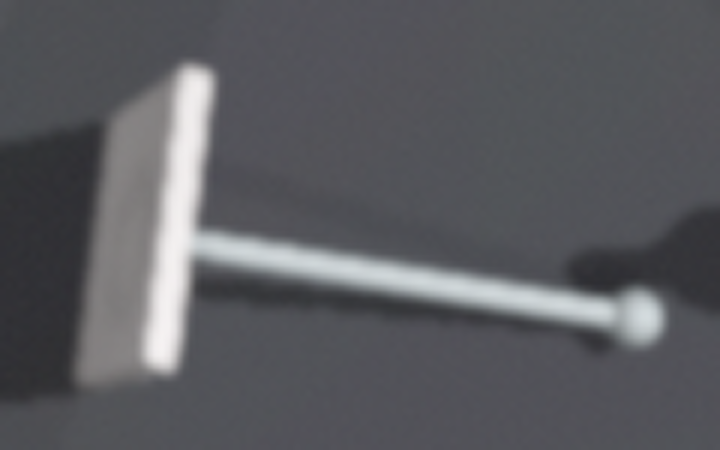

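View pics/c1.png

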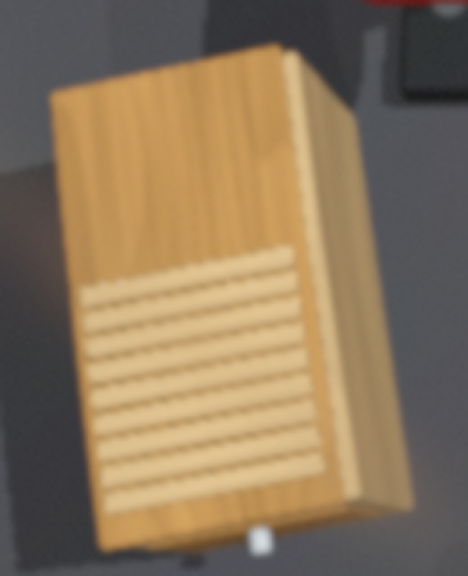

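View pics/c2.png

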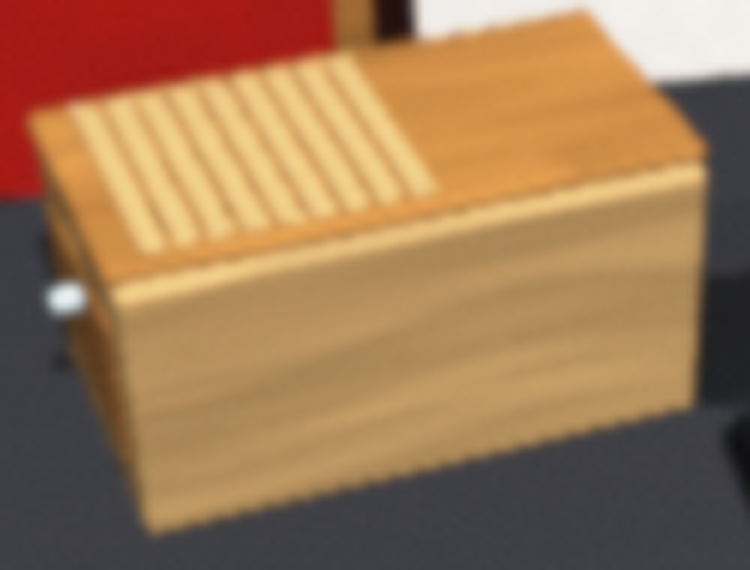

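View pics/c3.png

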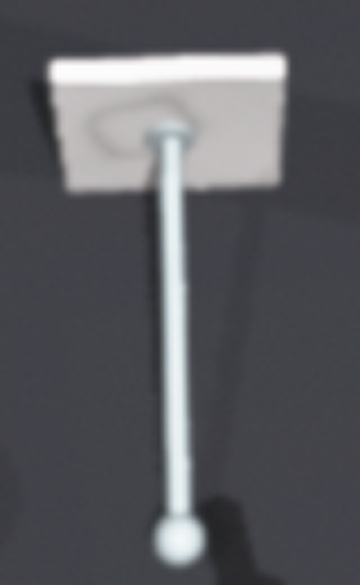

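```bash
cat > fit0.py <<'E'
from h import *
from scipy.optimize import least_squares
from scipy.spatial.transform import Rotation as Ro
def px(u,s,o): return [(u[0]+.5)/s-.5+o[0],(u[1]+.5)/s-.5+o[1]]
ho=[("top",px(u,6,(255,150)),P) for u,P in [((213,68),(70,70,14)),((177,374),(-70,70,14)),((183,65),(70,70,0)),((143,372),(-70,70,0)),((638,318),(0,0,270))]]
ho+=[("side",px(u,4.5,(210,180)),P) for u,P in [((50,62),(-70,70,0)),((287,53),(70,70,0)),((52,84),(-70,70,14)),((287,78),(70,70,14)),((67,191),(-70,-70,14)),((279,186),(70,-70,14)),((180,540),(0,0,270))]]
th=np.deg2rad(12.0)
def hpose(p):
    x,y,yaw=p[:3]  # pivot-edge middle on table
    d=np.array([np.sin(yaw),-np.cos(yaw),0]); up=np.array([0,0,1.])
    Z=np.cos(th)*d-np.sin(th)*up; Y=np.sin(th)*d+np.cos(th)*up; X=np.cross(Y,Z)
    R=np.c_[X,Y,Z]; t=np.array([x,y,0])-R@np.array([0,-.07,.014]); return R,t
def rh(p):
    R,t=hpose(p); return np.concatenate([proj(c,R@(np.array(P)/1000)+t)[0]-u for c,u,P in ho])
s=least_squares(rh,[.53,-.06,0],loss="soft_l1"); print("pivot x,y,yaw",s.x, np.round(rh(s.x),1))
R,t=hpose(s.x); print("upper",R@[0,.07,.014]+t,"knob",R@[0,0,.27]+t,"X",R[:,0],"d")
bo=[("top",px(u,3.6,(40,90)),P) for u,P in [((286,48),(180,-100,180)),((350,508),(-180,-100,180)),((357,115),(180,-100,0)),((412,508),(-180,-100,0)),((52,92),(180,100,180)),((100,548),(-180,100,180))]]
bo+=[("side",px(u,6,(175,60)),P) for u,P in [((150,533),(-180,-100,0)),((697,405),(180,-100,0)),((112,288),(-180,-100,180)),((706,155),(180,-100,180)),((28,115),(-180,100,180)),((583,10),(180,100,180))]]
def bpose(p):
    a=p[2]+np.pi/2 if 0 else p[2]; return Ro.from_euler('z',a).as_matrix(),np.array([p[0],p[1],0])
def rb(p):
    R,t=bpose(p); return np.concatenate([proj(c,R@(np.array(P)/1000)+t)[0]-u for c,u,P in bo])
s=least_squares(rb,[.6,.44,.1],loss="soft_l1"); print("bin",s.x,np.round(rb(s.x),1))
R,t=bpose(s.x); print("face mid",R@[0,-.1,0]+t,"into",R[:,1])
E
python3 fit0.py
```

```text
pivot x,y,yaw [ 0.54449371 -0.05970025 -0.13451971] [ 0.3  0.7  0.2 -0.9  0.5  0.4  1.  -1.4  0.1 -0.   0.3 -0.3 -0.7  0.2
 -0.2 -0.8 -0.4 -1.   0.2  0.2 -0.1 -0.1  0.  -0.5]
upper [ 0.54058996 -0.08854492  0.13694066] knob [ 0.50895882 -0.32226617  0.01524494] X [ 0.99096586 -0.13411438  0.        ] d
bin [0.5790628  0.44345583 0.18854198] [ 1.7 -1.   1.2 -2.6 -0.1  0.3  0.8  1.1 -0.9  0.8 -1.  -0.3 -0.6  0.4
 -0.5  0.3 -0.6 -1.5  0.7 -0.3  0.2 -1.4 -0.1 -1.4]
face mid [0.59780549 0.34522798 0.        ] into [-0.18742691  0.98227855  0.        ]
```

Call:
jog_arm(
  targets=[
    [[30, -23, -1, 0, 0, 0, 0], [30, -23, -1, 0, 0, 0, 0], [30, -23, -1, 0, 0, 0, 0], [30, -23, -1, 0, 0, 0, 0], [30, -23, -1, 0, 0, 0, 0], [30, -23, -1, 0, 0, 0, 0], [30, -23, -1, 0, 0, 0, 0], [30, -23, -1, 0, 0, 0, 0], [30, -23, -1, 0, 0, 0, 0], [30, -23, -1, 0, 0, 0, 0], [30, -23, -1, 0, 0, 0, 0], [30, -23, -1, 0, 0, 0, 0], [30, -23, -1, 0, 0, 0, 0], [30, -23, -1, 0, 0, 0, 0], [0, 0, 0, 0, 0, 0.117, 0], [0, 0, 0, 0, 0, 0.117, 0], [0, 0, 0, 0, 0, 0.117, 0], [0, 0, 0, 0, 0, 0.117, 0]],
  ],
)

```text
time: 3.1
position: [0.4966, -0.1475, 0.2528]
ee_rot: [3.142, -0.0, -0.137]
force: [-0.2, 0.7, -0.1]
finger_gap: 0.0002
```

Call:
jog_arm(
  targets=[
    [[0, 0, 0, 0, 0.1, 0, 0], [0, 0, 0, 0, 0.1, 0, 0], [0, 0, 0, 0, 0.1, 0, 0], [0, 0, 0, 0, 0.1, 0, 0], [0, 0, 0, 0, 0.1, 0, 0], [0, 0, 0, 0, 0.11, 0, 0], [0, 0, 0, 0, 0, 0, 0], [0, 0, 0, 0, 0, 0, 0]],
  ],
)

```text
time: 3.9
position: [0.4981, -0.1539, 0.2613]
ee_rot: [3.134, -0.43, -0.133]
force: [0.3, 0.5, 0.6]
finger_gap: 0.0002
```

```bash
python3 -c "
from h import *
s=get_state(); print(s['joint_pos'],s['position'],s['ee_rot'])
cv2.imwrite('pics/b.png',np.hstack([read_camera('top')[100:300,200:500],read_camera('side')[100:300,100:400]]))"
```

```text
[ 0.32472416  0.41164535 -0.1322202   2.24536229  0.42743955  0.06433882
 -1.91130495] [ 0.49805291 -0.15389693  0.2612866 ] [ 3.13352462 -0.42959347 -0.13283587]
```

View pics/b.png

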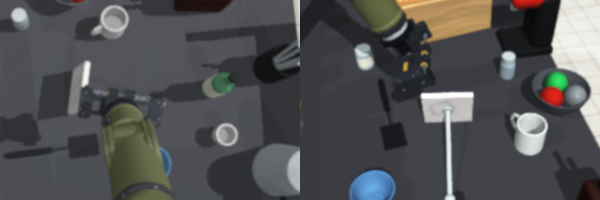

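Call:
jog_arm(
  targets=[
    [[0, 0, 0, 0, -0.05, 0, 0], [-9, 0, 15, 0, 0, 0, 0], [-9, 0, 15, 0, 0, 0, 0], [-9, 0, 15, 0, 0, 0, 0], [-9, 0, 15, 0, 0, 0, 0], [-9, 0, 16, 0, 0, 0, 0], [-8, 0, 16, 0, 0, 0, 0], [-8, 0, 16, 0, 0, 0, 0], [-8, 0, 15, 0, 0, 0, 0], [0, 0, 0, 0, 0, 0, 0], [0, 0, 0, 0, 0, 0, 0]],
  ],
)

```text
time: 5.1
position: [0.4994, -0.1633, 0.1766]
ee_rot: [-3.137, -0.315, -0.133]
force: [-0.1, -0.4, -0.0]
finger_gap: 0.0006
```

```bash
python3 -c "
from h import *
s=get_state(); print(s['joint_pos'],s['position'],s['ee_rot'],s['force'])
d=s['position']-np.array([.541,-.0885,0]);print(d@[.991,-.134,0],d@[.134,.991,0])
cv2.imwrite('pics/b2.png',np.hstack([read_camera('top')[100:300,200:500],read_camera('side')[100:300,100:400]]))"
```

```text
[ 0.34498795  0.5938604  -0.13960257  2.22275326  1.19878295  0.04326578
 -2.65392649] [ 0.4993675  -0.16331097  0.17661099] [-3.1374738  -0.3154251  -0.13306798] [-0.08020451 -0.40175502 -0.03622803]
-0.03123313334476871 -0.07971642778416628
```

View pics/b2.png

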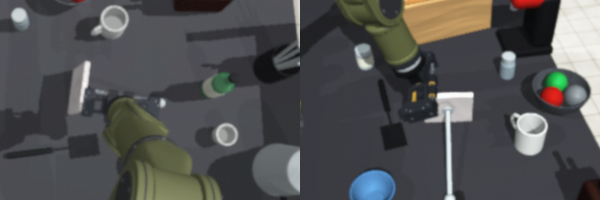

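Call:
jog_arm(
  targets=[
    [[0, 0, -10, 0, -0.03, 0, 0], [0, 0, -10, 0, -0.03, 0, 0], [0, 0, -10, 0, -0.03, 0, 0], [0, 0, 0, 0, -0.03, 0, 0], [0, 0, 0, 0, -0.03, 0, 0], [0, 0, 0, 0, 0, 0, 0], [0, 0, 0, 0, 0, 0, 0]],
  ],
)

```text
time: 5.9
position: [0.492, -0.1627, 0.1998]
ee_rot: [-3.139, -0.175, -0.132]
force: [0.1, -0.1, -0.2]
finger_gap: 0.0005
```

```bash
cat > st.py <<'E'
from h import *
s=get_state(); print(np.round(s['joint_pos'],3),s['position'],s['ee_rot'],s['force'])
d=s['position']-np.array([.541,-.0885,0]);print(d@[.991,-.134,0],d@[.134,.991,0])
E
python3 st.py
```

```text
[ 0.669  0.625 -0.67   2.073  0.825  0.513 -2.292] [ 0.49198829 -0.16266906  0.19981177] [-3.1389854  -0.1754921  -0.13173509] [ 0.1450764  -0.13709943 -0.15259948]
-0.0386319510603534 -0.08006910976654612
```

Call:
jog_arm(
  targets=[
    [[-4, 0, 13, 0, 0, 0, 0], [-4, 0, 13, 0, 0, 0, 0], [-4, 0, 13, 0, 0, 0, 0], [-4, 0, 13, 0, 0, 0, 0], [-4, 0, 13, 0, 0, 0, 0], [-4, 0, 13, 0, 0, 0, 0], [0, 0, 0, 0, 0, 0, 0], [0, 0, 0, 0, 0, 0, 0]],
  ],
)

```text
time: 6.7
position: [0.4821, -0.1607, 0.119]
ee_rot: [-3.139, -0.175, -0.13]
force: [-0.4, 0.0, -0.2]
finger_gap: 0.0003
```

```bash
python3 st.py; python3 -c "
from h import *
cv2.imwrite('pics/b3.png',np.hstack([read_camera('top')[100:300,200:500],read_camera('side')[100:300,100:400]]))"
```

```text
[ 0.459  0.722 -0.341  2.177  1.146  0.226 -2.6  ] [ 0.48205475 -0.16070571  0.1189723 ] [-3.13925077 -0.17458476 -0.13034307] [-0.41814097  0.03331013 -0.24693262]
-0.04873917609354638 -0.07945451939400947
```

View pics/b3.png

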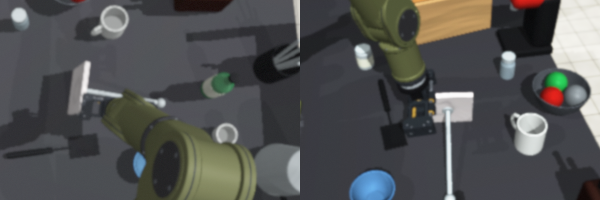

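Call:
jog_arm(
  targets=[
    [[0, 0, -40, 0, 0, 0, 0], [0, 0, 0, 0, 0, -0.14, 0], [0, 0, 0, 0, 0, -0.14, 0], [0, 0, 0, 0, 0, -0.14, 0], [0, 0, 0, 0, 0, -0.14, 0], [0, 0, 0, 0, 0, -0.14, 0], [0, 0, 0, 0, 0, -0.14, 0], [0, 0, 0, 0, 0, -0.14, 0], [0, 0, 0, 0, 0, -0.14, 0], [0, 0, 0, 0, 0, -0.14, 0], [0, 0, 0, 0, 0, -0.14, 0], [0, 0, 0, 0, 0, -0.14, 0], [0, 0, 0, 0, 0, -0.14, 0], [0, 0, 0, 0, 0, -0.14, 0], [0, 0, 0, 0, 0, -0.14, 0], [0, 0, 0, 0, 0, -0.14, 0], [0, 0, 0, 0, 0, -0.14, 0], [0, 0, 0, 0, 0, -0.14, 0], [0, 0, 0, 0, 0, -0.14, 0], [0, 0, 0, 0, 0, -0.14, 0]],
  ],
)

```text
time: 8.8
position: [0.4754, -0.1608, 0.1589]
ee_rot: [3.058, 0.155, 2.527]
force: [0.4, 0.7, 0.2]
finger_gap: 0.0005
```

Call:
jog_arm(
  targets=[
    [[0, 0, 0, 0, 0, -0.14, 0], [0, 0, 0, 0, 0, -0.14, 0], [0, 0, 0, 0, 0, -0.14, 0], [0, 0, 0, 0, 0, -0.06, 0], [0, 0, 0, 0, 0, 0, 0], [0, 0, 0, 0, 0, 0, 0]],
  ],
)

```text
time: 9.4
position: [0.4754, -0.1606, 0.1586]
ee_rot: [3.138, 0.176, 3.006]
force: [0.0, 0.4, 0.6]
finger_gap: 0.0006
```

```bash
python3 st.py
```

```text
[ 0.885  0.846 -1.099  2.147  1.274  0.784  0.402] [ 0.47540376 -0.16063338  0.15858746] [3.13839848 0.17564613 3.00627361] [0.01250843 0.43676124 0.58161922]
-0.05533999963717318 -0.08027407637363908
```

Call:
jog_arm(
  targets=[
    [[0, 0, 20, 0, 0, 0, 0], [0, 0, 20, 0, 0, 0, 0], [0, 10, 0, 0, 0, 0, 0], [0, 10, 0, 0, 0, 0, 0], [0, 10, 0, 0, 0, 0, 0], [0, 10, 0, 0, 0, 0, 0], [0, 10, 0, 0, 0, 0, 0], [0, 0, 0, 0, 0, 0, 0], [0, 0, 0, 0, 0, 0, 0]],
  ],
)

```text
time: 10.3
position: [0.4889, -0.1114, 0.119]
ee_rot: [3.139, 0.175, 3.009]
force: [-0.1, -0.0, -0.8]
finger_gap: 0.0005
```

```bash
python3 st.py; python3 -c "
from h import *
cv2.imwrite('pics/b4.png',np.hstack([read_camera('top')[100:300,200:500],read_camera('side')[100:300,100:400]]))"
```

```text
[ 0.737  0.915 -1.05   2.18   1.425  0.788  0.164] [ 0.48891378 -0.11135681  0.1190118 ] [3.13907108 0.17506495 3.0093442 ] [-0.13957061 -0.03313633 -0.80647589]
-0.04855463169747465 -0.029630648293252237
```

View pics/b4.png

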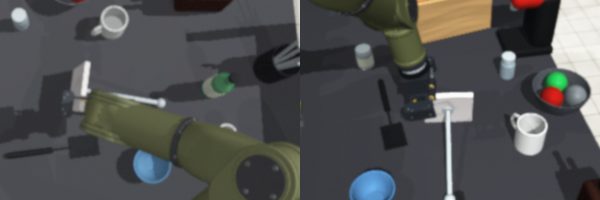

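Call:
jog_arm(
  targets=[
    [[0, 4, 0, 0, 0, 0, 0], [0, 4, 0, 0, 0, 0, 0], [0, 4, 0, 0, 0, 0, 0], [0, 4, 0, 0, 0, 0, 0], [0, 4, 0, 0, 0, 0, 0], [0, 4, 0, 0, 0, 0, 0]],
  ],
)

```text
time: 11.0
position: [0.4921, -0.0879, 0.119]
ee_rot: [3.14, 0.175, 3.008]
force: [-0.5, -1.3, 1.3]
finger_gap: 0.0004
```

Call:
jog_arm(
  targets=[
    [[0, 4, 0, 0, 0, 0, 0], [0, 4, 0, 0, 0, 0, 0], [0, 4, 0, 0, 0, 0, 0], [0, 4, 0, 0, 0, 0, 0]],
  ],
)

```text
time: 11.4
position: [0.4942, -0.0714, 0.119]
ee_rot: [3.138, 0.175, 3.009]
force: [0.3, -0.6, 1.1]
finger_gap: 0.0004
```

```bash
python3 st.py; python3 -c "
from h import *
cv2.imwrite('pics/b5.png',np.hstack([cv2.resize(read_camera('top')[150:240,230:380],None,fx=3,fy=3),cv2.resize(read_camera('side')[160:310,180:300],None,fx=1.8,fy=1.8)]))"
```

```text
[ 0.65   0.918 -1.058  2.187  1.433  0.809  0.063] [ 0.49423086 -0.07135554  0.11900744] [3.13821386 0.17497593 3.00873314] [ 0.31360137 -0.62517301  1.11239638]
-0.04864557341688054 0.010723090584307482
```

View pics/b5.png

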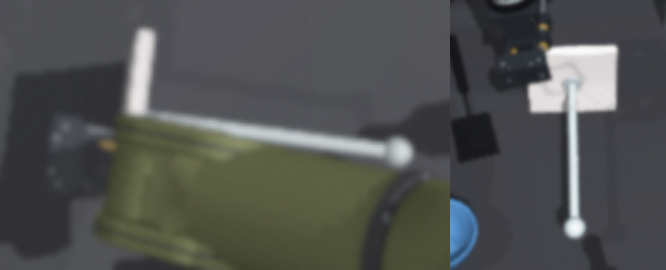

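Call:
jog_arm(
  targets=[
    [[0, 4, 0, 0, 0, 0, 0], [0, 4, 0, 0, 0, 0, 0], [0, 4, 0, 0, 0, 0, 0], [0, 4, 0, 0, 0, 0, 0], [0, 4, 0, 0, 0, 0, 0], [0, 4, 0, 0, 0, 0, 0], [0, 4, 0, 0, 0, 0, 0]],
  ],
)

```text
time: 12.2
position: [0.4978, -0.0437, 0.119]
ee_rot: [3.139, 0.175, 3.009]
force: [0.0, -1.2, -0.9]
finger_gap: 0.0005
```

```bash
python3 st.py; python3 -c "
from h import *
cv2.imwrite('pics/b6.png',np.hstack([cv2.resize(read_camera('top')[150:240,230:380],None,fx=3,fy=3),cv2.resize(read_camera('side')[160:310,180:300],None,fx=1.8,fy=1.8)]))"
```

```text
[ 5.890e-01  9.200e-01 -1.063e+00  2.185e+00  1.433e+00  8.250e-01
  2.000e-03] [ 0.49783819 -0.04374311  0.11898118] [3.13850462 0.1747632  3.00867462] [ 0.02235912 -1.23054251 -0.9268054 ]
-0.04877077734572334 0.038570398202588084
```

View pics/b6.png

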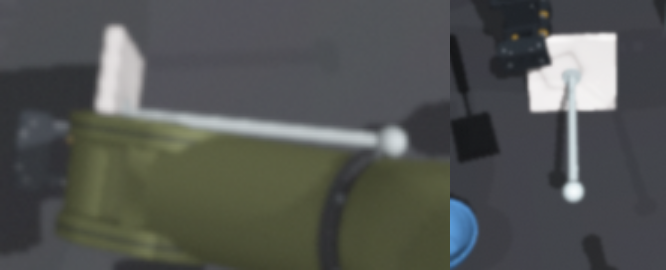

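Call:
jog_arm(
  targets=[
    [[0, 4, 0, 0, 0, 0, 0], [0, 4, 0, 0, 0, 0, 0], [0, 4, 0, 0, 0, 0, 0], [0, 4, 0, 0, 0, 0, 0]],
  ],
)

```text
time: 12.7
position: [0.5, -0.0276, 0.1191]
ee_rot: [3.138, 0.175, 3.009]
force: [0.8, 0.1, -0.2]
finger_gap: 0.0003
```

```bash
python3 st.py; python3 -c "
from h import *
cv2.imwrite('pics/b7.png',np.hstack([cv2.resize(read_camera('top')[150:240,230:380],None,fx=3,fy=3),cv2.resize(read_camera('side')[160:310,180:300],None,fx=1.8,fy=1.8)]))"
```

```text
[ 0.555  0.922 -1.066  2.182  1.431  0.835 -0.03 ] [ 0.49996054 -0.02764642  0.11913526] [3.13800463 0.17483612 3.00878024] [ 0.75892339  0.102777   -0.23367401]
-0.0488244863589178 0.05480661354216676
```

View pics/b7.png

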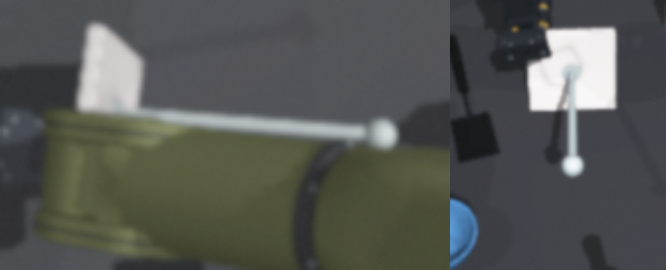

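Call:
jog_arm(
  targets=[
    [[0, 4, 0, 0, 0, 0, 0], [0, 4, 0, 0, 0, 0, 0], [0, 4, 0, 0, 0, 0, 0], [0, 0, 0, 0, 0, 0, 0], [0, 0, 0, 0, 0, 0, 0]],
  ],
)

```text
time: 13.3
position: [0.5016, -0.0161, 0.1192]
ee_rot: [3.138, 0.175, 3.009]
force: [-0.2, 0.0, 0.4]
finger_gap: 0.0004
```

```bash
python3 st.py; python3 -c "
from h import *
cv2.imwrite('pics/b8.png',np.hstack([cv2.resize(read_camera('top')[150:240,230:380],None,fx=3,fy=3),cv2.resize(read_camera('side')[160:310,180:300],None,fx=1.8,fy=1.8)]))"
```

```text
[ 0.529  0.924 -1.068  2.179  1.429  0.842 -0.052] [ 0.50157414 -0.01611959  0.11918257] [3.13839657 0.1749717  3.00896301] [-0.16692136  0.03360999  0.38920835]
-0.04876999853796772 0.06644592079709175
```

View pics/b8.png

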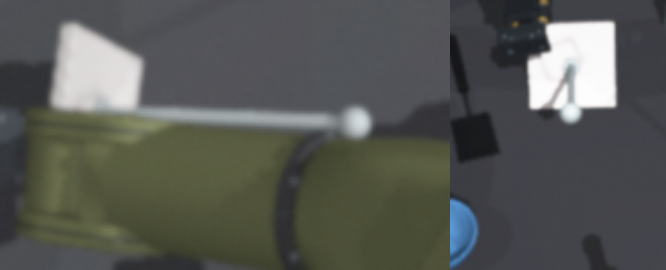

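Call:
jog_arm(
  targets=[
    [[0, 3, 0, 0, 0, 0, 0], [0, 3, 0, 0, 0, 0, 0], [0, 0, 0, 0, 0, 0, 0], [0, 0, 0, 0, 0, 0, 0], [0, 0, 0, 0, 0, 0, 0]],
  ],
)

```text
time: 13.9
position: [0.5023, -0.0105, 0.1192]
ee_rot: [3.139, 0.175, 3.009]
force: [-0.4, -0.1, 0.0]
finger_gap: 0.0
```

```bash
python3 st.py; python3 -c "
from h import *
cv2.imwrite('pics/b9.png',np.hstack([cv2.resize(read_camera('top')[150:240,230:380],None,fx=3,fy=3),cv2.resize(read_camera('side')[160:310,180:300],None,fx=1.8,fy=1.8)]))"
```

```text
[ 0.516  0.924 -1.068  2.177  1.428  0.846 -0.063] [ 0.50229966 -0.01045392  0.11916256] [3.1385803  0.17489744 3.00855206] [-0.36501557 -0.06164264  0.03999898]
-0.04881021292686925 0.07215782403859083
```

View pics/b9.png

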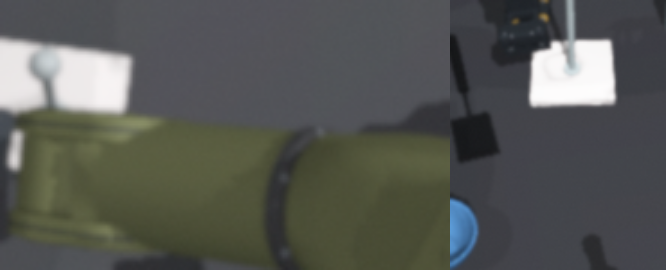

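Call:
jog_arm(
  targets=[
    [[25, 0, -25, 0, 0, 0, 0], [25, 0, -30, 0, 0, 0, 0], [0, -30, -30, 0, 0, 0, 0], [0, -30, -30, 0, 0, 0, 0], [0, -40, 0, 0, 0, 0, 0], [0, -40, 0, 0, 0, 0, 0], [0, -40, 0, 0, 0, 0, 0], [0, -40, 0, 0, 0, 0, 0], [0, 0, 0, 0, 0.1, 0, 0], [0, 0, 0, 0, 0.075, 0, 0], [0, 0, 0, 0, 0, 0.14, 0], [0, 0, 0, 0, 0, 0.14, 0], [0, 0, 0, 0, 0, 0.14, 0], [0, 0, 0, 0, 0, 0.14, 0], [0, 0, 0, 0, 0, 0.14, 0], [0, 0, 0, 0, 0, 0.14, 0]],
  ],
)

```text
time: 15.6
position: [0.4044, -0.2197, 0.2231]
ee_rot: [3.14, -0.002, 2.163]
force: [-0.2, -0.4, 0.7]
finger_gap: 0.0003
```

Call:
jog_arm(
  targets=[
    [[0, 0, 0, 0, 0, 0.14, 88], [0, 0, 0, 0, 0, 0.14, 88], [0, 0, 0, 0, 0, 0.14, 88], [0, 0, 0, 0, 0, 0.14, 88], [0, 0, 0, 0, 0, 0.14, 88], [0, 0, 0, 0, 0, 0, 88], [0, 0, 0, 0, 0, 0, 88]],
  ],
)

```text
time: 16.3
position: [0.4045, -0.2196, 0.2231]
ee_rot: [-3.141, -0.003, 1.473]
force: [-0.3, 0.1, 0.3]
finger_gap: 0.0545
```

```bash
python3 st.py; python3 -c "
from h import *
for c in ('top','side'):
  cv2.imwrite(f'pics/d_{c}.png',read_camera(c))
  for n in ('holder','holder_knob'): print(c,n,[(r['xy'],round(r['conf'],2)) for r in pinpoint(c,n)][:2])
"
```

```text
[ 0.936  0.619 -0.853  2.042  0.666  0.78  -0.423] [ 0.40448169 -0.21960302  0.22308553] [-3.14144168e+00 -2.70551987e-03  1.47267768e+00] [-0.2648307   0.10860258  0.25386936]
-0.11772183791887691 -0.14821654479031668
top holder [([247.6, 187.8], 0.79)]
top holder_knob [([241.1, 168.2], 0.87), ([228.8, 185.8], 0.16)]
side holder [([247.6, 198.5], 0.77), ([279.5, 362.6], 0.22)]
side holder_knob [([245.3, 129.2], 0.93)]
```

View pics/d_top.png

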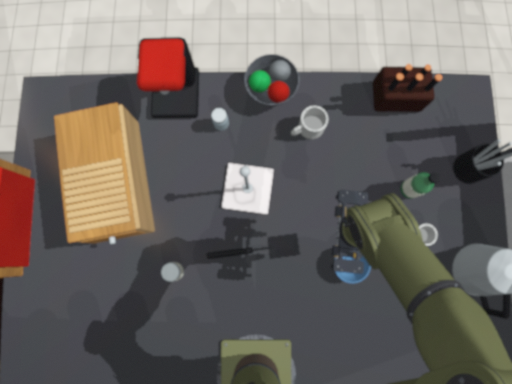

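View pics/d_side.png

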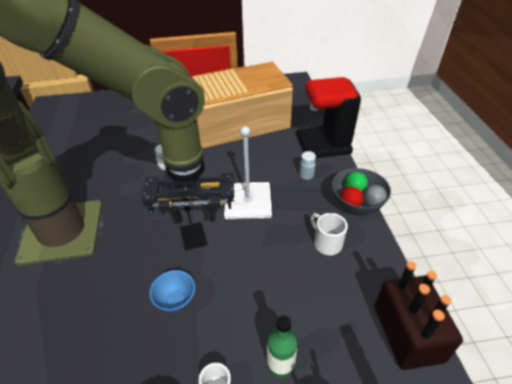

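The top view shows the holder standing, with its foot centred near (248,188) and the knob above it at (245,172). Nothing else has moved. Next I'll fit the foot's pose.

```bash
cat > foot.py <<'E'
from h import *
import sys
from scipy.optimize import least_squares
def foot(im,g0,h=45,thr=150,show=None):
    # g0 = guess (x,y,yaw) of the foot; uses bright pixels near it
    u=proj("top",[g0[0],g0[1],.014])[0]; x0,y0=int(u[0])-h,int(u[1])-h
    g=im[y0:y0+2*h,x0:x0+2*h].astype(int); m=((g.min(2)>thr)).astype(np.uint8)
    n,l,s,c=cv2.connectedComponentsWithStats(m)
    d=[-1]+[s[i,4]-20*np.hypot(*(c[i]-h)) for i in range(1,n)]
    m=(l==int(np.argmax(d))).astype(np.uint8)
    # soft model match: render polygon vs mask
    S=8
    obs=cv2.GaussianBlur(m.astype(np.float32),(0,0),1.2)
    def ren(p):
        R=np.array([[np.cos(p[2]),-np.sin(p[2])],[np.sin(p[2]),np.cos(p[2])]])
        P=[[*(R@np.array(q)+p[:2]),z] for z in (0,.014) for q in ((.07,.07),(-.07,.07),(-.07,-.07),(.07,-.07))]
        q=proj("top",P)-[x0,y0]
        hull=cv2.convexHull((q[4:]).astype(np.float32))[:,0]
        a=np.zeros((2*h*S,2*h*S),np.uint8); cv2.fillConvexPoly(a,np.round(((hull+.5)*S-.5)*16).astype(np.int32),255,cv2.LINE_AA,4)
        return cv2.GaussianBlur(cv2.resize(a,(2*h,2*h),interpolation=cv2.INTER_AREA).astype(np.float32)/255,(0,0),1.2)
    from scipy.optimize import minimize
    f=lambda p:float(np.abs(ren(np.array(g0)+np.array(p)*[.01,.01,.1])-obs).sum())
    r=minimize(f,[0,0,0],method="Nelder-Mead",options=dict(initial_simplex=[[0,0,0],[1,0,0],[0,1,0],[0,0,1]],xatol=.01,fatol=.01))
    return np.array(g0)+r.x*[.01,.01,.1],r.fun,m.sum()
F=np.array([.5978,.3452]);A=.1885
def rep(p):
    n=np.array([-np.sin(A),np.cos(A)]);t=np.array([np.cos(A),np.sin(A)])
    print("foot",np.round(p,4),"gap centre->face -70:",round(float((F-p[:2])@n-.07)*1000,1),"along",round(float((p[:2]-F)@t)*1000,1),"yaw-bin",round(float(p[2]-A),3))
if __name__=="__main__":
    g=[float(v) for v in sys.argv[2:5]]
    im=cv2.imread(sys.argv[1]) if sys.argv[1]!='live' else read_camera("top")
    for t in (130,150,170):
        r=foot(im,g,thr=t); rep(r[0]); print(r[1:])
E
python3 foot.py pics/d_top.png .556 .023 -.135
```

```text
foot [ 0.5538  0.0255 -0.1447] gap centre->face -70: 235.7 along -103.1 yaw-bin -0.333
(np.float64(178.45033264160156), np.uint64(2206))
foot [ 0.5552  0.0246 -0.1366] gap centre->face -70: 236.9 along -101.9 yaw-bin -0.325
(np.float64(130.96630859375), np.uint64(2117))
foot [ 0.5553  0.0259 -0.1327] gap centre->face -70: 235.7 along -101.5 yaw-bin -0.321
(np.float64(135.08102416992188), np.uint64(2007))
```

Call:
jog_arm(
  targets=[
    [[34, 30, 0, 0, 0, 0, 88], [34, 30, 0, 0, 0, 0, 88], [34, 30, 0, 0, 0, 0, 88], [35, 31, 0, 0, 0, 0, 88], [0, 0, 0, 0, 0, 0.038, 88], [0, 0, 0, 0, 0.075, 0, 88], [0, 0, 0, 0, 0.075, 0, 88], [0, 0, 0, 0, 0, 0, 88], [0, 0, 0, 0, 0, 0, 88]],
  ],
)

```text
time: 17.5
position: [0.5386, -0.0959, 0.2232]
ee_rot: [-3.141, -0.152, 1.43]
force: [0.4, -0.4, 0.5]
finger_gap: 0.0881
```

Call:
jog_arm(
  targets=[
    [[-4, 0, 25, 0, 0, 0, 88], [-4, 0, 25, 0, 0, 0, 88], [-4, 0, 25, 0, 0, 0, 88], [-4, 0, 25, 0, 0, 0, 88], [-4, 0, 25, 0, 0, 0, 88], [-4, 0, 25, 0, 0, 0, 88], [-3, 0, 20, 0, 0, 0, 88], [0, 0, 0, 0, 0, 0, 88], [0, 0, 0, 0, 0, 0, 88]],
  ],
)

```text
time: 18.4
position: [0.5392, -0.0952, 0.052]
ee_rot: [3.141, -0.153, 1.433]
force: [0.7, 0.3, 0.4]
finger_gap: 0.0878
```

```bash
cat > st2.py <<'E'
from h import *
s=get_state(); print(s['time'],np.round(s['joint_pos'],3),s['position'],s['ee_rot'],np.round(s['force'],1),s['finger_gap'])
E
python3 st2.py;python3 -c "
from h import *
cv2.imwrite('pics/e.png',np.hstack([read_camera('top')[100:300,150:450],read_camera('side')[50:250,100:400]]))"
```

```text
18.4 [ 0.556  0.972 -0.655  1.901  0.812  0.528 -0.73 ] [ 0.53918406 -0.09519801  0.05201055] [ 3.14116659 -0.15317987  1.43297178] [0.7 0.3 0.4] 0.08777885315652163
```

View pics/e.png

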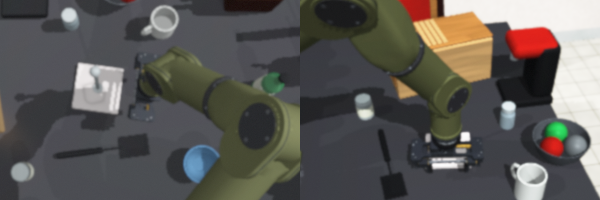

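Call:
jog_arm(
  targets=[
    [[-2, 0, 15, 0, 0, 0, 88], [-2, 0, 15, 0, 0, 0, 88], [-3, 0, 15, 0, 0, 0, 88], [6.9, 0, 1.05, 0, 0, 0, 88], [6.9, 0, 1.05, 0, 0, 0, 88], [6.9, 0, 1.05, 0, 0, 0, 88], [6.9, 0, 1.05, 0, 0, 0, 88], [6.9, 0, 1.05, 0, 0, 0, 88], [0, 0, 0, 0, 0, 0, 88]],
  ],
)

```text
time: 19.4
position: [0.5441, -0.06, 0.0064]
ee_rot: [3.141, -0.154, 1.433]
force: [0.2, 0.8, -1.0]
finger_gap: 0.088
```

Call:
jog_arm(
  targets=[
    [[3, 0, 0.45, 0, 0, 0, 88], [3, 0, 0.45, 0, 0, 0, 88], [3, 0, 0.45, 0, 0, 0, 88], [3, 0, 0.45, 0, 0, 0, 88], [3, 0, 0.45, 0, 0, 0, 88], [3, 0, 0.45, 0, 0, 0, 88]],
  ],
)

```text
time: 20.0
position: [0.5455, -0.0476, 0.0057]
ee_rot: [-3.14, -0.147, 1.428]
force: [-1.9, -6.8, 3.9]
finger_gap: 0.0878
```

```bash
python3 st2.py;python3 -c "
from h import *
a=read_camera('top');cv2.imwrite('pics/f_top.png',a)
cv2.imwrite('pics/f.png',np.hstack([cv2.resize(a[140:240,200:310],None,fx=3,fy=3),cv2.resize(read_camera('side')[100:250,180:330],None,fx=2,fy=2)]))"; python3 foot.py pics/f_top.png .556 .035 -.135
```

```text
20.0 [ 0.404  1.026 -0.54   1.918  0.887  0.402 -0.884] [ 0.54551075 -0.04756215  0.00573109] [-3.14045078 -0.14712745  1.42810865] [-1.9 -6.8  3.9] 0.08777859273745671
foot [ 0.5575  0.0354 -0.1556] gap centre->face -70: 226.8 along -97.7 yaw-bin -0.344
(np.float64(152.01333618164062), np.uint64(1949))
foot [ 0.5587  0.0365 -0.1592] gap centre->face -70: 225.9 along -96.3 yaw-bin -0.348
(np.float64(244.99996948242188), np.uint64(1817))
foot [ 0.5615  0.0374 -0.1828] gap centre->face -70: 225.5 along -93.3 yaw-bin -0.371
(np.float64(816.9365234375), np.uint64(1241))
```

View pics/f.png

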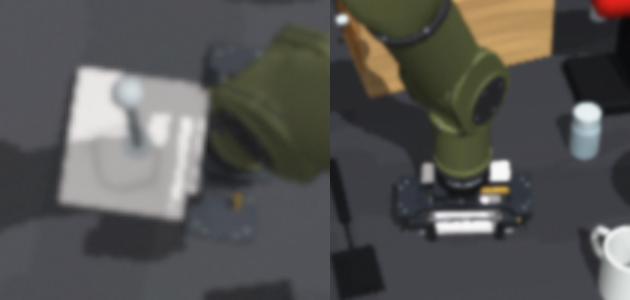

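Call:
jog_arm(
  targets=[
    [[3.95, 0, 0.6, 0.0012, 0, -0.008, 88], [3.95, 0, 0.6, 0.0012, 0, -0.008, 88], [3.95, 0, 0.6, 0.0012, 0, -0.008, 88], [3.95, 0, 0.6, 0.0012, 0, -0.008, 88], [3.95, 0, 0.6, 0.0012, 0, -0.008, 88], [3.95, 0, 0.6, 0.0012, 0, -0.008, 88], [3.95, 0, 0.6, 0.0012, 0, -0.008, 88], [3.95, 0, 0.6, 0.0012, 0, -0.008, 88], [3.95, 0, 0.6, 0.0012, 0, -0.008, 88], [3.95, 0, 0.6, 0.0012, 0, -0.008, 88], [3.95, 0, 0.6, 0.0012, 0, -0.008, 88], [3.95, 0, 0.6, 0.0012, 0, -0.008, 88]],
  ],
)

```text
time: 21.3
position: [0.5509, 0.0017, 0.0058]
ee_rot: [3.141, -0.15, 1.526]
force: [1.6, -4.2, 0.8]
finger_gap: 0.0881
```

```bash
python3 st2.py;python3 -c "
from h import *
a=read_camera('top');cv2.imwrite('pics/g_top.png',a)
cv2.imwrite('pics/g.png',np.hstack([cv2.resize(a[140:240,180:290],None,fx=3,fy=3),cv2.resize(read_camera('side')[80:230,180:330],None,fx=2,fy=2)]))"; python3 foot.py pics/g_top.png .56 .085 -.05
```

```text
21.3 [ 0.326  1.033 -0.56   1.908  0.896  0.42  -0.88 ] [0.55091526 0.00167109 0.00579222] [ 3.14144552 -0.14981786  1.52616862] [ 1.6 -4.2  0.8] 0.088085279453443
foot [ 0.5535  0.0864 -0.0185] gap centre->face -70: 176.0 along -92.0 yaw-bin -0.207
(np.float64(197.67922973632812), np.uint64(1927))
foot [ 0.5547  0.0887 -0.0339] gap centre->face -70: 173.9 along -90.4 yaw-bin -0.222
(np.float64(296.21026611328125), np.uint64(1779))
foot [0.5563 0.0896 0.0042] gap centre->face -70: 173.3 along -88.7 yaw-bin -0.184
(np.float64(908.9412231445312), np.uint64(1159))
```

View pics/g.png

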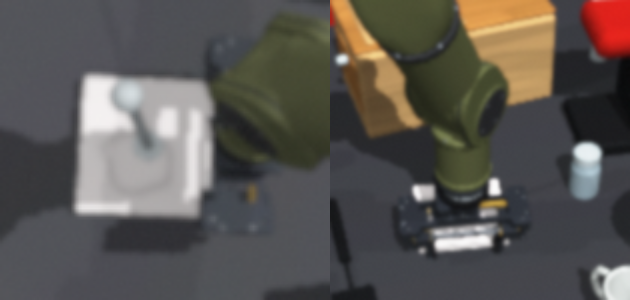

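Call:
jog_arm(
  targets=[
    [[3.95, 0, 0.6, 0.0012, 0, -0.009, 88], [3.95, 0, 0.6, 0.0012, 0, -0.009, 88], [3.95, 0, 0.6, 0.0012, 0, -0.009, 88], [3.95, 0, 0.6, 0.0012, 0, -0.009, 88], [3.95, 0, 0.6, 0.0012, 0, -0.009, 88], [3.95, 0, 0.6, 0.0012, 0, -0.009, 88], [3.95, 0, 0.6, 0.0012, 0, -0.009, 88], [3.95, 0, 0.6, 0.0012, 0, -0.009, 88], [3.95, 0, 0.6, 0.0012, 0, -0.009, 88], [3.95, 0, 0.6, 0.0012, 0, -0.009, 88], [3.95, 0, 0.6, 0.0012, 0, -0.009, 88], [3.95, 0, 0.6, 0.0012, 0, -0.009, 88], [3.95, 0, 0.6, 0.0012, 0, -0.009, 88], [3.95, 0, 0.6, 0.0012, 0, -0.009, 88], [3.95, 0, 0.6, 0.0012, 0, -0.009, 88], [3.95, 0, 0.6, 0.0012, 0, -0.009, 88]],
  ],
)

```text
time: 23.0
position: [0.549, 0.068, 0.0062]
ee_rot: [3.138, -0.153, 1.675]
force: [1.3, -3.2, -3.2]
finger_gap: 0.0878
```

```bash
python3 st2.py;python3 -c "
from h import *
a=read_camera('top');cv2.imwrite('pics/i_top.png',a)
cv2.imwrite('pics/i.png',np.hstack([cv2.resize(a[140:240,140:260],None,fx=3,fy=3),cv2.resize(read_camera('side')[80:230,180:330],None,fx=2,fy=2)]))"; python3 foot.py pics/i_top.png .55 .15 .1
```

```text
23.0 [ 0.223  1.041 -0.59   1.899  0.915  0.445 -0.864] [0.54903938 0.068036   0.00621661] [ 3.13823906 -0.15276948  1.67469657] [ 1.3 -3.2 -3.2] 0.0878483381843851
foot [0.5397 0.1564 0.1103] gap centre->face -70: 104.5 along -92.5 yaw-bin -0.078
(np.float64(276.5031433105469), np.uint64(1846))
foot [0.5404 0.1555 0.1212] gap centre->face -70: 105.5 along -91.9 yaw-bin -0.067
(np.float64(349.8415222167969), np.uint64(1732))
foot [0.5399 0.1605 0.1243] gap centre->face -70: 100.5 along -91.4 yaw-bin -0.064
(np.float64(673.2879638671875), np.uint64(1393))
```

View pics/i.png

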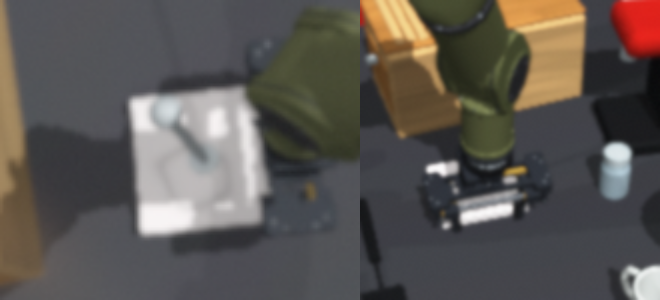

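Call:
jog_arm(
  targets=[
    [[3.95, 0.8, 0.6, 0.0008, 0, -0.0053, 88], [3.95, 0.8, 0.6, 0.0008, 0, -0.0053, 88], [3.95, 0.8, 0.6, 0.0008, 0, -0.0053, 88], [3.95, 0.8, 0.6, 0.0008, 0, -0.0053, 88], [3.95, 0.8, 0.6, 0.0008, 0, -0.0053, 88], [3.95, 0.8, 0.6, 0.0008, 0, -0.0053, 88], [3.95, 0.8, 0.6, 0.0008, 0, -0.0053, 88], [3.95, 0.8, 0.6, 0.0008, 0, -0.0053, 88], [3.95, 0.8, 0.6, 0.0008, 0, -0.0053, 88], [3.95, 0.8, 0.6, 0.0008, 0, -0.0053, 88], [3.95, 0.8, 0.6, 0.0008, 0, -0.0053, 88], [3.95, 0.8, 0.6, 0.0008, 0, -0.0053, 88], [3.95, 0.8, 0.6, 0.0008, 0, -0.0053, 88], [3.95, 0.8, 0.6, 0.0008, 0, -0.0053, 88], [3.95, 0.8, 0.6, 0.0008, 0, -0.0053, 88], [3.95, 0.8, 0.6, 0.0008, 0, -0.0053, 88]],
  ],
)

```text
time: 24.7
position: [0.5526, 0.1332, 0.0063]
ee_rot: [3.138, -0.153, 1.76]
force: [0.0, -5.0, 0.3]
finger_gap: 0.0881
```

```bash
python3 st2.py;python3 -c "
from h import *
a=read_camera('top');cv2.imwrite('pics/j_top.png',a)
cv2.imwrite('pics/j.png',np.hstack([cv2.resize(a[140:240,120:240],None,fx=3,fy=3),cv2.resize(read_camera('side')[80:230,180:330],None,fx=2,fy=2)]))"; python3 foot.py pics/j_top.png .545 .22 .18
```

```text
24.7 [ 0.12   1.055 -0.617  1.856  0.906  0.484 -0.87 ] [0.55257628 0.1331614  0.00632141] [ 3.13812122 -0.15257426  1.76020968] [ 0.  -5.   0.3] 0.08811494086851289
foot [0.5358 0.2219 0.1584] gap centre->face -70: 39.5 along -84.0 yaw-bin -0.03
(np.float64(361.79425048828125), np.uint64(1755))
foot [0.5359 0.2241 0.2028] gap centre->face -70: 37.4 along -83.5 yaw-bin 0.014
(np.float64(428.7021484375), np.uint64(1644))
foot [0.5362 0.2234 0.2268] gap centre->face -70: 38.1 along -83.3 yaw-bin 0.038
(np.float64(606.7420654296875), np.uint64(1448))
```

View pics/j.png

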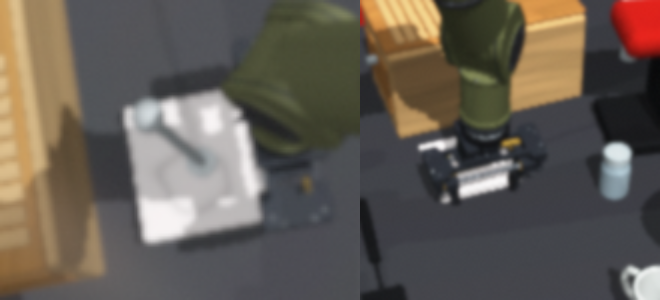

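Call:
jog_arm(
  targets=[
    [[3.95, 0.4, 0.6, 0, 0, 0, 88], [3.95, 0.4, 0.6, 0, 0, 0, 88], [3.95, 0.4, 0.6, 0, 0, 0, 88], [3.95, 0.4, 0.6, 0, 0, 0, 88], [3.95, 0.4, 0.6, 0, 0, 0, 88], [3.95, 0.4, 0.6, 0, 0, 0, 88], [2, 0, 0.3, 0, 0, 0, 88], [2, 0, 0.3, 0, 0, 0, 88]],
  ],
)

```text
time: 25.6
position: [0.5497, 0.1611, 0.0064]
ee_rot: [3.138, -0.153, 1.76]
force: [0.6, -4.5, -0.8]
finger_gap: 0.0877
```

```bash
python3 st2.py;python3 -c "
from h import *
a=read_camera('top');cv2.imwrite('pics/k_top.png',a)
cv2.imwrite('pics/k.png',np.hstack([cv2.resize(a[140:240,120:240],None,fx=3,fy=3),cv2.resize(read_camera('side')[80:230,180:330],None,fx=2,fy=2)]))"; python3 foot.py pics/k_top.png .54 .24 .18
```

```text
25.6 [ 0.066  1.054 -0.609  1.851  0.902  0.477 -0.914] [0.54969961 0.16105417 0.00639517] [ 3.13802236 -0.15253316  1.75993478] [ 0.6 -4.5 -0.8] 0.08771909717269043
foot [0.5319 0.2528 0.1721] gap centre->face -70: 8.5 along -82.1 yaw-bin -0.016
(np.float64(433.36529541015625), np.uint64(1681))
foot [0.5327 0.2518 0.208 ] gap centre->face -70: 9.6 along -81.5 yaw-bin 0.019
(np.float64(506.44232177734375), np.uint64(1571))
foot [0.5342 0.2475 0.2233] gap centre->face -70: 14.1 along -80.7 yaw-bin 0.035
(np.float64(680.7456665039062), np.uint64(1374))
```

View pics/k.png

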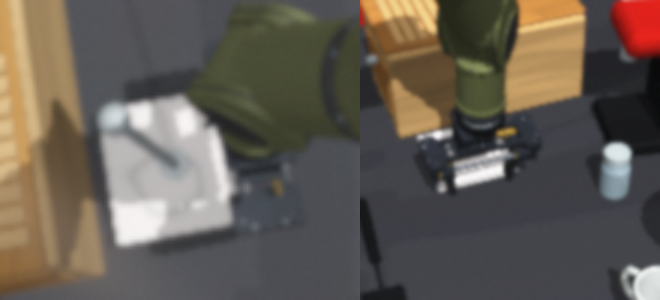

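Between about 8 and 15 mm to go. I'll take 1 mm steps and watch the force.

Call:
jog_arm(
  targets=[
    [[1.5, 0, 0.23, 0, 0, 0, 88], [1.5, 0, 0.23, 0, 0, 0, 88], [1, 0, 0.15, 0, 0, 0, 88], [1, 0, 0.15, 0, 0, 0, 88]],
  ],
)

```text
time: 26.1
position: [0.5488, 0.1657, 0.0064]
ee_rot: [3.138, -0.152, 1.76]
force: [1.4, -4.1, -0.9]
finger_gap: 0.0884
```

Call:
jog_arm(
  targets=[
    [[1, 0, 0.15, 0, 0, 0, 88], [1, 0, 0.15, 0, 0, 0, 88]],
  ],
)

```text
time: 26.3
position: [0.5484, 0.1678, 0.0064]
ee_rot: [3.138, -0.152, 1.76]
force: [1.1, -4.9, -1.3]
finger_gap: 0.0881
```

Call:
jog_arm(
  targets=[
    [[1, 0, 0.15, 0, 0, 0, 88], [1, 0, 0.15, 0, 0, 0, 88]],
  ],
)

```text
time: 26.5
position: [0.548, 0.1698, 0.0064]
ee_rot: [3.138, -0.152, 1.76]
force: [-0.0, -4.7, -1.0]
finger_gap: 0.0882
```

Call:
jog_arm(
  targets=[
    [[1, 0, 0.15, 0, 0, 0, 88], [1, 0, 0.15, 0, 0, 0, 88]],
  ],
)

```text
time: 26.7
position: [0.5476, 0.1718, 0.0064]
ee_rot: [3.138, -0.153, 1.76]
force: [1.5, -4.3, -0.7]
finger_gap: 0.0884
```

Call:
jog_arm(
  targets=[
    [[1, 0, 0.15, 0, 0, 0, 88], [1, 0, 0.15, 0, 0, 0, 88]],
  ],
)

```text
time: 26.9
position: [0.5472, 0.1738, 0.0064]
ee_rot: [3.138, -0.153, 1.76]
force: [-0.2, -3.7, -0.9]
finger_gap: 0.0882
```

```bash
python3 st2.py;python3 -c "
from h import *
a=read_camera('top');cv2.imwrite('pics/l_top.png',a)
cv2.imwrite('pics/l.png',np.hstack([cv2.resize(a[140:240,120:240],None,fx=3,fy=3),cv2.resize(read_camera('side')[80:230,180:330],None,fx=2,fy=2)]))"; python3 foot.py pics/l_top.png .54 .25 .18
```

```text
26.9 [ 0.04   1.052 -0.604  1.85   0.901  0.472 -0.936] [0.54715531 0.17377897 0.00643901] [ 3.13817671 -0.15253357  1.7598405 ] [-0.2 -3.7 -0.9] 0.08822306782833825
foot [0.5301 0.2646 0.1389] gap centre->face -70: -3.5 along -81.6 yaw-bin -0.05
(np.float64(457.9058532714844), np.uint64(1656))
foot [0.5296 0.2671 0.2072] gap centre->face -70: -6.0 along -81.6 yaw-bin 0.019
(np.float64(541.1134643554688), np.uint64(1537))
foot [0.5296 0.27   0.2208] gap centre->face -70: -8.9 along -81.0 yaw-bin 0.032
(np.float64(714.4456787109375), np.uint64(1334))
```

View pics/l.png

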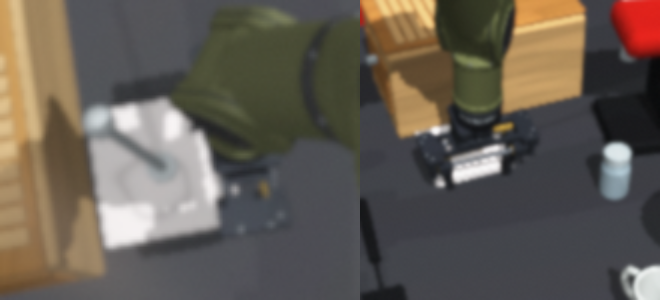

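Call:
jog_arm(
  targets=[
    [[1, 0, 0.15, 0, 0, 0, 88], [1, 0, 0.15, 0, 0, 0, 88]],
  ],
)

```text
time: 27.2
position: [0.5469, 0.1755, 0.0065]
ee_rot: [3.138, -0.152, 1.76]
force: [0.5, -4.4, 0.3]
finger_gap: 0.0879
```

Call:
jog_arm(
  targets=[
    [[1, 0, 0.15, 0, 0, 0, 88], [0.5, 0, 0.08, 0, 0, 0, 88]],
  ],
)

```text
time: 27.4
position: [0.5465, 0.1774, 0.0065]
ee_rot: [3.138, -0.153, 1.76]
force: [0.9, -3.5, -0.5]
finger_gap: 0.088
```

Call:
jog_arm(
  targets=[
    [[0.7, 0, 0.1, 0, 0, 0, 88], [0.7, 0, 0.1, 0, 0, 0, 88]],
  ],
)

```text
time: 27.6
position: [0.5463, 0.1786, 0.0065]
ee_rot: [3.138, -0.152, 1.76]
force: [0.8, -4.1, -1.3]
finger_gap: 0.0878
```

Call:
jog_arm(
  targets=[
    [[0.7, 0, 0.1, 0, 0, 0, 88], [0.7, 0, 0.1, 0, 0, 0, 88]],
  ],
)

```text
time: 27.8
position: [0.546, 0.18, 0.0065]
ee_rot: [3.138, -0.153, 1.76]
force: [0.5, -3.4, -1.0]
finger_gap: 0.0882
```

Call:
jog_arm(
  targets=[
    [[0.7, 0, 0.1, 0, 0, 0, 88], [0.7, 0, 0.1, 0, 0, 0, 88]],
  ],
)

```text
time: 28.0
position: [0.5459, 0.1808, 0.0064]
ee_rot: [3.138, -0.152, 1.759]
force: [1.0, -5.5, -0.6]
finger_gap: 0.0882
```

Call:
jog_arm(
  targets=[
    [[0.7, 0, 0.1, 0, 0, 0, 88]],
  ],
)

```text
time: 28.1
position: [0.5459, 0.1809, 0.0064]
ee_rot: [3.138, -0.15, 1.759]
force: [1.3, -6.8, -0.6]
finger_gap: 0.0877
```

Call:
jog_arm(
  targets=[
    [[0.7, 0, 0.1, 0, 0, 0, 88]],
  ],
)

```text
time: 28.2
position: [0.5459, 0.1809, 0.0064]
ee_rot: [3.139, -0.149, 1.759]
force: [0.9, -8.3, 1.2]
finger_gap: 0.0878
```

Call:
jog_arm(
  targets=[
    [[0.7, 0, 0.1, 0, 0, 0, 88]],
  ],
)

```text
time: 28.3
position: [0.5458, 0.1809, 0.0063]
ee_rot: [3.139, -0.148, 1.759]
force: [1.2, -9.2, 1.3]
finger_gap: 0.0881
```

```bash
python3 st2.py;python3 -c "
from h import *
s=get_state();print(s['moment'])
a=read_camera('top');b=read_camera('side');cv2.imwrite('pics/m_top.png',a);cv2.imwrite('pics/m_side.png',b)
cv2.imwrite('pics/m.png',np.hstack([cv2.resize(a[150:240,120:220],None,fx=4,fy=4,interpolation=2),cv2.resize(b[100:190,190:280],None,fx=4,fy=4,interpolation=2)]))"
```

```text
28.3 [ 0.022  1.051 -0.599  1.849  0.901  0.471 -0.952] [0.54584336 0.18093603 0.00633902] [ 3.13867319 -0.14836366  1.75854735] [ 1.2 -9.2  1.3] 0.08814649591876068
[-1.95139536 -0.4315611   0.07803676]
```

View pics/m.png

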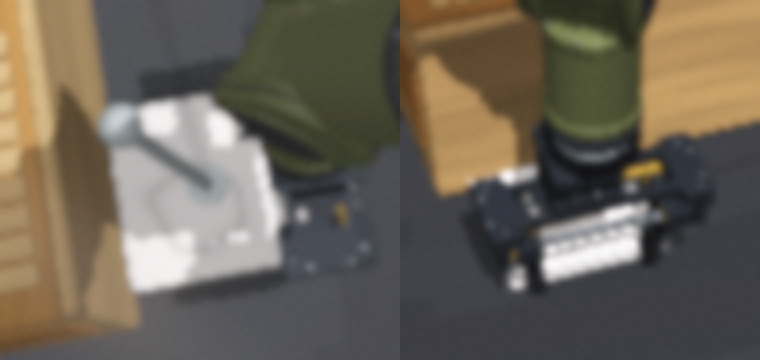

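Call:
jog_arm(
  targets=[
    [[-3, 0, -0.4, 0, 0, 0, 88], [-5, 0, -0.7, 0, 0, 0, 88], [-10, 0, -1.5, 0, 0, 0, 88], [-20, 0, -3, 0, 0, 0, 88], [-30, 0, -5, 0, 0, 0, 88], [-30, 0, -8, 0, 0, 0, 88], [-20, 0, -40, 0, 0, 0, 88], [-20, 0, -40, 0, 0, 0, 88], [-20, 0, -40, 0, 0, 0, 88], [-40, 0, -20, 0, 0, 0, 88], [-40, 0, -20, 0, 0, 0, 88], [-40, 0, -20, 0, 0, 0, 88], [0, 0, 0, 0, 0, 0, 88], [0, 0, 0, 0, 0, 0, 88]],
  ],
)

```text
time: 29.8
position: [0.6023, -0.1173, 0.1609]
ee_rot: [3.136, -0.153, 1.757]
force: [-0.1, 0.7, 0.4]
finger_gap: 0.0877
```

```bash
python3 st2.py;python3 -c "
from h import *
a=read_camera('top');b=read_camera('side');cv2.imwrite('pics/n_top.png',a);cv2.imwrite('pics/n_side.png',b)
cv2.imwrite('pics/n.png',np.hstack([cv2.resize(a[150:240,120:220],None,fx=4,fy=4,interpolation=2),cv2.resize(b[100:190,190:280],None,fx=4,fy=4,interpolation=2)]))
for n in ('mug','salt_jar','bowl','oil_bottle','spice_tin','spatula','cup'): print(n,[(r['xy'],round(r['conf'],2)) for r in pinpoint('top',n)][:1])
";python3 foot.py pics/n_top.png .53 .26 .18
```

```text
29.8 [ 0.645  0.94  -0.897  1.596  0.657  0.979 -0.228] [ 0.60225787 -0.11727758  0.16088614] [ 3.13649604 -0.15333965  1.75716915] [-0.1  0.7  0.4] 0.08773376330649778
mug [([312.5, 130.6], 0.59)]
salt_jar [([220.1, 122.3], 0.56)]
bowl [([348.9, 261.1], 0.61)]
oil_bottle []
spice_tin [([176.9, 271.2], 0.77)]
spatula [([250.4, 250.2], 0.74)]
cup [([177.1, 270.8], 0.57)]
foot [0.5306 0.2607 0.1836] gap centre->face -70: 0.4 along -81.9 yaw-bin -0.005
(np.float64(136.64797973632812), np.uint64(2126))
foot [0.5312 0.2611 0.175 ] gap centre->face -70: 0.1 along -81.2 yaw-bin -0.013
(np.float64(145.74215698242188), np.uint64(1987))
foot [0.5312 0.2603 0.1747] gap centre->face -70: 0.9 along -81.4 yaw-bin -0.014
(np.float64(339.2998046875), np.uint64(1728))
```

View pics/n.png

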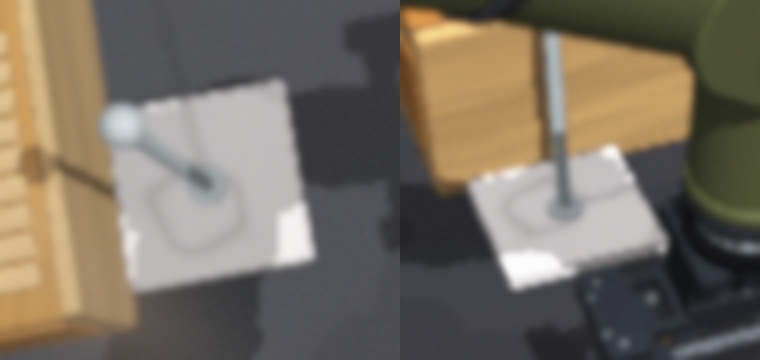

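View pics/n_top.png

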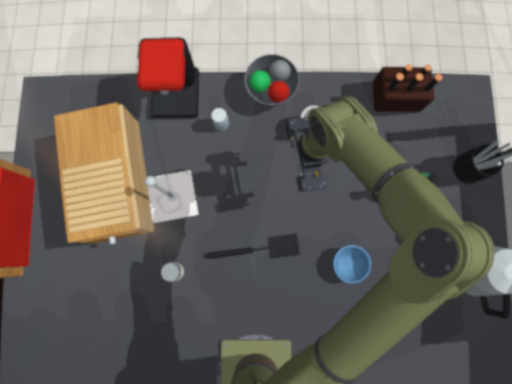

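View pics/n_side.png

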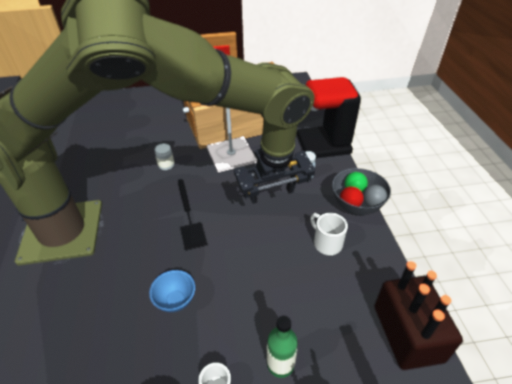

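```bash
python3 - <<'E'
from h import *
b=cv2.imread('pics/n_side.png')
a=cv2.imread('pics/a_side.png'); t=cv2.imread('pics/n_top.png')
c=lambda im:cv2.resize(im[128:172,195:265],None,fx=10,fy=10,interpolation=cv2.INTER_CUBIC)
# predicted foot, top face and bottom at fit if flush with bin pose
F=np.array([.5978,.3452]);A=.1885
n=np.array([-np.sin(A),np.cos(A)]);tt=np.array([np.cos(A),np.sin(A)])
ctr=F-n*.07+tt*(-.0815)
v=c(b)
def poly(v,P,col):
    q=proj("side",P); q=((q-[195,128]+.5)*10).astype(int); cv2.polylines(v,[q],False,col,1)
P=lambda z:[[*(ctr+tt*s*.07+n*r*.07),z] for s,r in ((-1,1),(1,1),(1,-1),(-1,-1),(-1,1))]
poly(v,P(.014),(0,0,255)); poly(v,P(0),(0,255,0))
poly(v,[[*(F-tt*.18),0],[*(F+tt*.18),0]],(255,0,0))
cv2.imwrite('pics/o1.png',v)
w=c(a);poly(w,[[*(F-tt*.18),0],[*(F+tt*.18),0]],(255,0,0)); cv2.imwrite('pics/o2.png',w)
cr=cv2.resize(t[155:230,120:210],None,fx=7,fy=7,interpolation=cv2.INTER_CUBIC)
for z,col in ((.014,(0,0,255)),(0,(0,255,0))):
    q=((proj("top",P(z))-[120,155]+.5)*7).astype(int); cv2.polylines(cr,[q],False,col,1)
q=((proj("top",[[*(F-tt*.18),0],[*(F+tt*.18),0]])-[120,155]+.5)*7).astype(int); cv2.polylines(cr,[q],False,(255,0,0),1)
cv2.imwrite('pics/o3.png',cr)
E
```

```text
(no output)
```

View pics/o1.png

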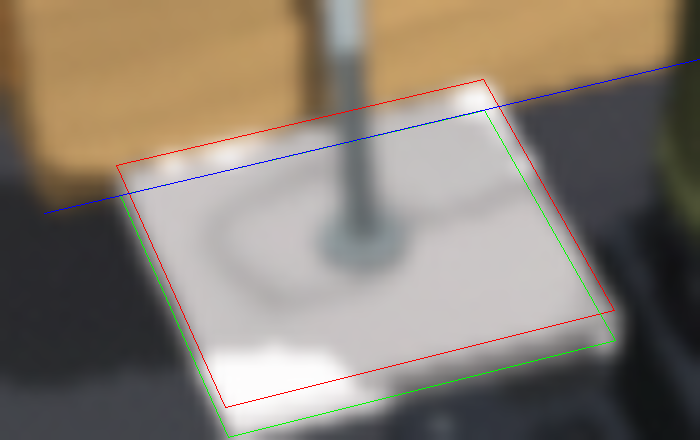

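View pics/o2.png

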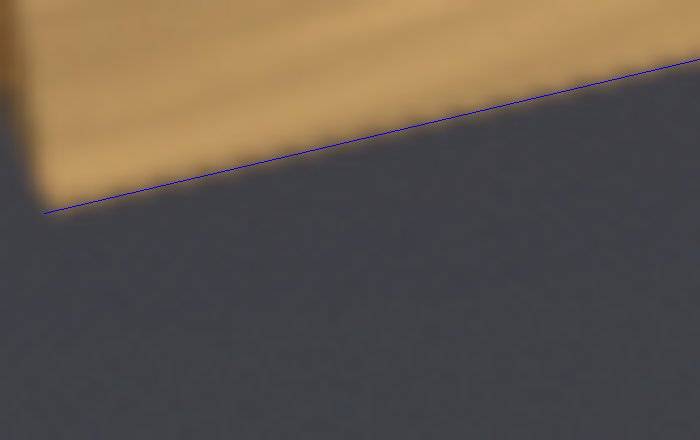

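View pics/o3.png

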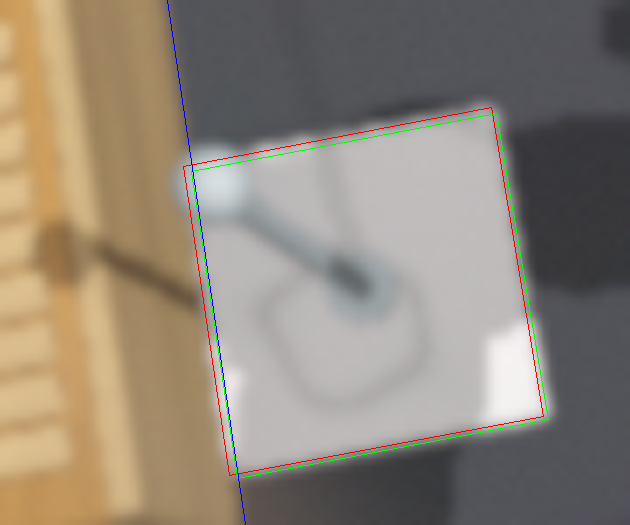

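The foot lies at the bin. The pictures suggest it may be about 2–3 mm short at its near corner, a yaw of about -0.013 rad. I'll nudge that half of the trailing edge with closed fingers to be sure it is flush.

Call:
jog_arm(
  targets=[
    [[37, -6.4, 5.7, 0, 0, 0, 0], [37, -6.4, 5.7, 0, 0, 0, 0], [37, -6.4, 5.7, 0, 0, 0, 0], [37, -6.4, 5.7, 0, 0, 0, 0], [37, -6.4, 5.7, 0, 0, 0, 0], [37, -6.4, 5.7, 0, 0, 0, 0], [37, -6.4, 5.7, 0, 0, 0, 0], [0, 0, 0, 0, 0, 0, 0], [0, 0, 0, 0, 0, 0, 0]],
  ],
)

```text
time: 31.15
position: [0.5087, 0.1336, 0.1605]
ee_rot: [3.138, -0.152, 1.762]
force: [0.6, 0.4, -0.2]
finger_gap: 0.0181
```

Call:
jog_arm(
  targets=[
    [[-3.9, 0, 25, 0, 0, 0, 0], [-3.9, 0, 25, 0, 0, 0, 0], [-3.9, 0, 25, 0, 0, 0, 0], [-3.9, 0, 25, 0, 0, 0, 0], [-3.9, 0, 25, 0, 0, 0, 0], [0, 0, 0, 0, 0, 0, 0], [0, 0, 0, 0, 0, 0, 0]],
  ],
)

```text
time: 31.85
position: [0.5098, 0.1315, 0.0338]
ee_rot: [3.139, -0.152, 1.758]
force: [0.5, -1.0, 0.7]
finger_gap: 0.0004
```

```bash
python3 st2.py; python3 -c "
from h import *
s=get_state();d=s['position'][:2]-np.array([.4999,.1837]);n=np.array([-.187,.982]);t=np.array([.982,.187]);print(d@n,d@t)"
```

```text
31.85 [ 0.102  0.975 -0.592  1.986  0.933  0.414 -0.957] [0.50978616 0.13151423 0.03382628] [ 3.13850845 -0.1518456   1.75800907] [ 0.5 -1.   0.7] 0.00042539746191800823
-0.0530951405518387 -5.052694327731769e-05
```

Call:
jog_arm(
  targets=[
    [[-2.1, 0, 13.6, 0, 0, 0, 0], [-2.1, 0, 13.6, 0, 0, 0, 0], [0, 0, 0, 0, 0, 0, 0], [7, 0, 1.05, 0, 0, 0, 0], [7, 0, 1.05, 0, 0, 0, 0], [7, 0, 1.05, 0, 0, 0, 0], [7, 0, 1.05, 0, 0, 0, 0], [4, 0, 0.6, 0, 0, 0, 0], [2, 0, 0.3, 0, 0, 0, 0], [1, 0, 0.15, 0, 0, 0, 0]],
  ],
)

```text
time: 32.85
position: [0.5028, 0.1675, 0.0064]
ee_rot: [3.138, -0.152, 1.76]
force: [-0.7, -0.4, -0.5]
finger_gap: 0.0007
```

Call:
jog_arm(
  targets=[
    [[1, 0, 0.15, 0, 0, 0, 0], [1, 0, 0.15, 0, 0, 0, 0]],
  ],
)

```text
time: 33.05
position: [0.5025, 0.169, 0.0064]
ee_rot: [3.138, -0.152, 1.759]
force: [-0.7, 0.5, -0.7]
finger_gap: 0.0003
```

Call:
jog_arm(
  targets=[
    [[1, 0, 0.15, 0, 0, 0, 0], [1, 0, 0.15, 0, 0, 0, 0]],
  ],
)

```text
time: 33.25
position: [0.5021, 0.1712, 0.0064]
ee_rot: [3.138, -0.152, 1.759]
force: [0.9, 0.0, 0.6]
finger_gap: 0.0005
```

Call:
jog_arm(
  targets=[
    [[0.7, 0, 0.1, 0, 0, 0, 0], [0.7, 0, 0.1, 0, 0, 0, 0]],
  ],
)

```text
time: 33.45
position: [0.5019, 0.1722, 0.0064]
ee_rot: [3.138, -0.152, 1.759]
force: [0.5, -1.4, 1.1]
finger_gap: 0.0006
```

Call:
jog_arm(
  targets=[
    [[0.7, 0, 0.1, 0, 0, 0, 0], [0.7, 0, 0.1, 0, 0, 0, 0]],
  ],
)

```text
time: 33.65
position: [0.5019, 0.1724, 0.0063]
ee_rot: [3.138, -0.15, 1.758]
force: [1.0, -5.5, 2.0]
finger_gap: 0.0007
```

Call:
jog_arm(
  targets=[
    [[0.7, 0, 0.1, 0, 0, 0, 0], [0.7, 0, 0.1, 0, 0, 0, 0]],
  ],
)

```text
time: 33.85
position: [0.5019, 0.1725, 0.0063]
ee_rot: [3.139, -0.147, 1.758]
force: [0.6, -8.2, 5.5]
finger_gap: 0.0002
```

Contact here stalled straight away at the same depth as before, 75.5 mm against 75.6 mm along the bin normal. The foot was therefore already flush on this half too. I'll back off.

Call:
jog_arm(
  targets=[
    [[-3, 0, -0.4, 0, 0, 0, 0], [-5, 0, -0.7, 0, 0, 0, 0], [-10, 0, -1.5, 0, 0, 0, 0], [-20, 0, -3, 0, 0, 0, 0], [-30, 0, -5, 0, 0, 0, 0], [-30, 0, -8, 0, 0, 0, 0], [-20, 0, -40, 0, 0, 0, 0], [-20, 0, -40, 0, 0, 0, 0], [-10, 0, -40, 0, 0, 0, 0], [0, 0, -30, 0, 0, 0, 0], [0, 0, 0, 0, 0, 0, 0], [0, 0, 0, 0, 0, 0, 0]],
  ],
)

```text
time: 35.05
position: [0.533, 0.006, 0.1508]
ee_rot: [3.137, -0.152, 1.759]
force: [-0.2, -0.4, -0.3]
finger_gap: 0.0004
```

```bash
python3 st2.py;python3 -c "
from h import *
a=read_camera('top');b=read_camera('side');cv2.imwrite('pics/p_top.png',a);cv2.imwrite('pics/p.png',np.hstack([a[80:300,50:400],b[80:300,130:400]]))
";python3 foot.py pics/p_top.png .53 .26 .18
```

```text
35.05 [ 0.483  0.851 -0.864  1.881  0.701  0.752 -0.537] [0.53300882 0.00597006 0.15077358] [ 3.1373218  -0.15247877  1.75916004] [-0.2 -0.4 -0.3] 0.0004166736953947411
foot [0.5314 0.2604 0.1844] gap centre->face -70: 0.9 along -81.1 yaw-bin -0.004
(np.float64(165.96987915039062), np.uint64(2124))
foot [0.5322 0.261  0.1886] gap centre->face -70: 0.4 along -80.2 yaw-bin 0.0
(np.float64(137.55503845214844), np.uint64(2013))
foot [0.5317 0.2605 0.2064] gap centre->face -70: 0.8 along -80.8 yaw-bin 0.018
(np.float64(258.1430358886719), np.uint64(1817))
```

View pics/p.png

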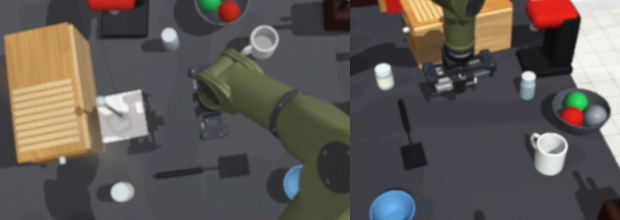

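The holder stands with its foot against the bin, and the arm is clear of everything. I'm handing it in.

```bash
python3 -c "
from workcell import *
print(sign_off())"
```

```text
the job is handed in; nothing more can be done
None
```

The holder is back on its marble foot, with one side of the foot against the bread bin's long flat side. I handed the job in at about 35 s of the 64 s allowed.

- **Standing it up:** I pushed the upper edge of the foot over from the post's side with closed fingers. The push was off to one side, so the post could swing up past the gripper.
- **Sliding it over:** I pushed low on the foot's trailing edge with both fingers open, turning it by about 0.32 rad to match the bin. I stopped when it met the bin, at about 9 N. The post was never between the fingers and nothing was lifted.

**Last checks:**
- **Flush fit:** The final top-camera fit puts the foot within 1 mm of the bin face. Its angle error is between -0.004 and +0.018 rad depending on the image threshold, so the camera alone does not settle it.
- **Disagreement:** An earlier view suggested 2–3 mm of gap at the near corner. I nudged that corner, and it stopped at the same depth as the centre push (75.5 against 75.6 mm), so I take the foot to be flush.
- **Other things on the worktop:** The mug, salt jar, bowl, spice tin and spatula showed no real movement in the pictures. The network did not find the oil bottle, and it reported the cup at the spice tin's position. Both looked untouched in the side view taken after the main push. I took no full view of them after the final nudge.

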